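Refit the key safe's torque cap until it clicks

ROBOT

A 6-joint arm with a two-finger parallel gripper is mounted at the origin on the work surface. World frame = base frame: x ahead of the robot, y to its left, z up, the work surface at z = 0. Lengths are in m, angles in rad, forces in N, time in s.
With the tool pointing down it reaches from about 0.25 to 0.775 m from the base axis. Payload 4 kg.
Tool frame: the origin (TCP) lies at the very end of the fingers, on their centre line; the grasp point (between the pads) lies hold_point_z behind it (hold_point_z is the distance from the TCP to the grasp point, in m); z points along the fingers, y is the direction in which the jaws open and shut (so a half turn about z gives the same grasp; the last joint's range is limited). The gripper opens to 94 mm and grips with 3 to 60 N. Pads are 16 mm wide; open, the fingers measure 119 mm over their backs; the gripper's body (75 mm by 177 mm) begins 78 mm behind the grasp point.
Start: joints at [1.194, 0.087, 1.371, -0, 1.684, -0.103], TCP at [0.149, 0.53, 0.206] pointing down, gripper open.
Joint ranges: [-3.1, 3.1], [-0.76, 2.03], [0.27, 2.55], [-1.08, 4.22], [0.17, 2.65], [-2.57, 2.57]. Speed limits (rad/s): [2.79, 2.79, 3.14, 3.14, 3.14, 3.14].

INTERFACE

Orientations are given as [roll, pitch, yaw] about the fixed x, y, z axes, in that order (R = Rz(yaw) Ry(pitch) Rx(roll)).
In Python, from bench import * gives the robot as it stands.
- The arm moves only by the tool step_arm, never from a script. Its argument "increments" is text: rows parted by semicolons, each of 6 numbers parted by spaces: the shift along the tool's x, y, z in cm, then the turn, a rotation vector about the tool's x, y, z in rad. A call has 1 to 5 rows; each row shifts and turns the commanded pose from where the row before left it, along the tool's axes as they then stand; what a row does not reach is not made up. A row lasts 1/10 s, in which the tool goes at most 50 mm and 8.59 degrees, less where a joint would pass 70% of its speed; a pose out of reach is approached as far as the arm can. A call is refused whole if a number of a shift passes 5 or a number of a turn 0.15, either way. A call with a gripper value outside its range is refused whole. "claw" is the gripper's target within -1 to 1 (shut at 1, half-way at 0, fully open at -1), set as the call begins (left out, the last holds). The fingers move at their own pace and stop on an object; the grip force is fixed at half the most. Time passes only in rows, so rows that do not move let the fingers close. It gives the time, the measured TCP pose, the force and the opening at its end, in the units of the state.
- get_obs(): the state, without advancing time (a new reading comes with each control period).
- snapshot(name): name is "side" or "top" or "wrist"; returns the picture (400x640x3 uint8, red, green, blue); there is no depth.
- calibration(name): a dict with "camera_matrix" (3x3 intrinsics, pixels), "k1" (the pictures are not rectified: a ray, as slopes to the right and down, at radius r is drawn at 1 + k1 r^2 times it, then the intrinsics apply), "eye" and "orientation" of the camera in the world; the wrist camera has in their place "tool_from_camera" (4x4, takes a point from camera to tool coordinates, whose origin is the TCP and whose axes are the flange's). Camera axes: x right, y up, looking along -z (the intrinsics and any distortion apply to the point x, -y, -z); pixel columns grow to the right and rows downward; lengths in m; the calibration is good to about 2 mm. A picture is of the moment at which its call begins: read the wrist's pose just before it. calibration takes no time and is no camera call.
- close_job(): hands the job in, once; it reports no verdict.
The state is a dict: "time": time; "joint_positions": joint angles; "qvel": joint speeds; "joint_torque": joint torques, N m; "tool_pos": TCP position; "ee_rot": TCP orientation; "wrist_force": force on the tool from outside, world axes, zero at the start; "wrist_torque": the same for the moment, N m; "width": finger opening in m.
Only numpy, scipy, OpenCV 4.12 (cv2) and the standard library are available. Lean on these libraries where they do the work, as an engineer would, in place of code of your own. Each camera call takes 0.05 s, during which the arm holds its last target. There are 200 camera calls.

TASK

Close the green key safe: take its yellow cap out of the bamboo tray, set it over the steel blade on top of the safe so that it sits right down flat on the dark collar, and turn it clockwise (seen from above) until its ratchet clicks once or twice, but not a third time, then let go. Press it down only lightly, and leave the padlock, keys, tag, jar, torch, screwdriver and tray where they are.

Things in the scene. Friction and masses are not known exactly. Their poses are not given: they have to be found in the camera images.
- cap_centre (a point): Yellow plastic cap, about 90 g, upright in the tray: round body 64 mm across, 22 mm high, and on top a grip bar 56 mm long (this point's x), 16 mm wide (y), 30 mm high; 52 mm high in all. Site on its axis half-way up, 26 mm above its underside; z up. The slot in its underside, along x, 38.6 x 12.6 mm, 18 mm deep, fits over the blade either way round.
- cap_foot (a point): Point on the cap's axis at the level of its underside, same axes as cap_centre; it comes to the blade point when the cap is seated.
- blade (a point): Upright steel blade on top of the safe, 36 mm long (this point's x), 10 mm thick (y), its rounded top 14 mm above the point. The point lies on the vertical turning axis, level with the top of the collar, 83 mm above the table.
- safe: Green steel key safe, fixed, 150 x 130 x 75 mm; origin under its centre. The blade on top turns clockwise with little torque (under 0.1 N m) until tight, after 0.3 to 2.1 rad: it differs each time and cannot be seen. Then the torque climbs within 0.1 rad to about 0.6 N m, and the ratchet clicks and slips: the torque drops to about zero. A click is 0.26 rad; turning on makes more.
- collar: The dark steel collar on top of the safe, 74 mm across, 8 mm high; origin at the centre of its underside (75 mm above the table). The cap rests on it; it must not be pressed with more than 40 N.
- pin_top (a point): Centre of the top of an orange tell-tale pin, 8 mm across, in the corner of the safe's top at x -62, y +50 mm in the safe's frame. Before any click it is 77.5 mm above the table; it rises 1.5 mm with each click. The torque drops about half-way through a click: let go right there, the ratchet may spring back; turned on by some 0.1 rad it completes the click.
- tray: Bamboo tray, 170 x 240 x 20 mm, floor 6 mm thick, walls 6 mm; fixed. Origin at the centre of its underside. The cap stands near one end of it, the keys lie near the other.
- keys_ring (a point): Two aluminium keys on a steel ring, about 65 mm over all, lying in the tray; point at the ring.
- padlock_centre (a point): Yellow padlock lying flat, 42 x 50 x 22 mm, with a steel shackle reaching 52 mm along x; point at the centre of its body.
- tag_centre (a point): Orange tag, 52 x 30 x 5 mm, lying flat; point at its centre.
- tin_centre (a point): Blue jar with a steel cap, 68 mm across, 75 mm high; point at its centre.
- torch_centre (a point): Black torch standing on its head, 44 mm across below and 30 mm above, 130 mm high; point at its centre.
- driver_grip (a point): Screwdriver with a red handle, 190 mm long, lying flat; point at its handle.
Mind the look-alikes: they are no part of the job. What is meant by the part that bears cap_centre is not pink, and is the smaller of those in its own colour. Several things have the shape of the safe; the one meant has the colours described above.

How it is judged:
On the way, in this order (a step that is already met when the one before it is completed fails the run):
1. the cap sits flat on the collar over the blade, before any click (horizontal distance between cap_foot and blade below 0.005 m and z of cap_foot in the frame of blade below 0.002 m and angle between cap_foot's own z axis and vertical below 0.06 rad and z of pin_top in the frame of safe below 0.0782 m), for 0.2 s.
2. the ratchet has clicked with the cap seated (horizontal distance between cap_foot and blade below 0.005 m and z of cap_foot in the frame of blade below 0.0025 m and z of pin_top in the frame of safe above 0.0785 m), for 0.1 s.
At the end, for the whole second after the job is handed in: The cap sits upright on the collar over the blade (within 5 mm of the axis, within 2 mm of the collar, tilted under 0.06 rad), and the ratchet has clicked once or twice (pin risen 1.0 to 3.6 mm); the cap is let go (horizontal distance between cap_foot and blade below 0.005 m and z of cap_foot in the frame of blade below 0.002 m and angle between cap_foot's own z axis and vertical below 0.06 rad and z of pin_top in the frame of safe between 0.0785 and 0.0811 m); the robot touches nothing.
It fails at once if the ratchet is driven into a third click (z of pin_top in the frame of safe above 0.0814 m).
It fails at once if the cap is pressed on the collar with more than 40 N (contact force between cap and collar above 40 N).
It fails at once if a bystander is moved by more than 25 mm (distance of any of keys_ring, padlock_centre, tag_centre, tin_centre, torch_centre, driver_grip from where it was at the start of the episode above 0.025 m).
It also fails if it takes over 64 s, if anything falls off the work surface, if the arm or the gripper's body presses on something with over 40 N, if the wrist force passes 120 N, or if a joint passes its speed limit or range.

## Working session

There is one attempt and no reset: what is moved stays moved. The work goes in short steps, Python scripts to look and compute and a tool call to move; the robot and the scene stay as the last step left them, time stands still between calls to the robot, and variables do not carry over. Pictures are saved under pics/ and viewed, about 8 in all and at most 12, crops included, and the job is handed in when it is done.

Besides the shell and the picture viewer there is one more tool, called after ">>>" as name(argument=value, ...), one argument or row to a line, values as JSON. step_arm: Moves the arm, as the interface text tells. Its arguments: {"type":"object","properties":{"increments":{"type":"string"},"claw":{"type":"number"}},"required":["increments"]}

```bash
ls; mkdir -p pics; python3 - <<'E'
from bench import *
import cv2
o=get_obs(); print(o)
for n in ["side","top","wrist"]:
    print(n,calibration(n))
for n in ["side","top"]:
    cv2.imwrite(f"pics/{n}0.png",snapshot(n)[:,:,::-1])
E
```

```text
pics
{'time': 0.0, 'joint_positions': array([ 1.19389400e+00,  8.79826441e-02,  1.37224031e+00, -6.45291141e-07,
        1.68357586e+00, -1.03105025e-01]), 'qvel': array([-0.00018172, -0.00015848,  0.00077689,  0.00031686,  0.00036094,
        0.00084667]), 'joint_torque': array([ 2.43498653e-04, -3.40166652e+01, -3.02431262e+01,  7.18586636e-02,
        3.26931174e-02, -1.82814288e-04]), 'tool_pos': array([0.14852249, 0.52900852, 0.20429613]), 'ee_rot': array([-3.13939815e+00, -2.26424957e-04,  2.86779504e+00]), 'wrist_force': array([ 0.22354344, -0.01926925,  0.00441603]), 'wrist_torque': array([ 0.06334891, -0.0241252 ,  0.01022674]), 'width': 0.09392811365807194}
side {'camera_matrix': array([[477.60441996,   0.        , 320.04474051],
       [  0.        , 477.60441996, 199.79355578],
       [  0.        ,   0.        ,   1.        ]]), 'k1': -0.06048065957531586, 'eye': array([-0.03032871, -0.71248729,  0.93662193]), 'orientation': array([ 0.8212892 ,  0.02170429, -0.72777846])}
top {'camera_matrix': array([[369.49888681,   0.        , 321.23030663],
       [  0.        , 369.49888681, 199.0712231 ],
       [  0.        ,   0.        ,   1.        ]]), 'k1': -0.044352083259871306, 'eye': array([ 0.46795369, -0.01535048,  1.33849304]), 'orientation': array([ 0.0848266 , -0.00308182, -1.57577401])}
wrist {'camera_matrix': array([[307.79947553,   0.        , 322.72558285],
       [  0.        , 307.79947553, 196.77570422],
       [  0.        ,   0.        ,   1.        ]]), 'k1': -0.027120604107478997, 'tool_from_camera': array([[ 1.14188240e-03,  9.72171229e-01,  2.34268642e-01,
         6.77944446e-02],
       [ 9.99999332e-01, -1.15271237e-03, -9.06986037e-05,
         9.14132040e-05],
       [ 1.81869789e-04,  2.34268589e-01, -9.72171896e-01,
        -1.78927512e-01],
       [ 0.00000000e+00,  0.00000000e+00,  0.00000000e+00,
         1.00000000e+00]])}
```

View pics/top0.png

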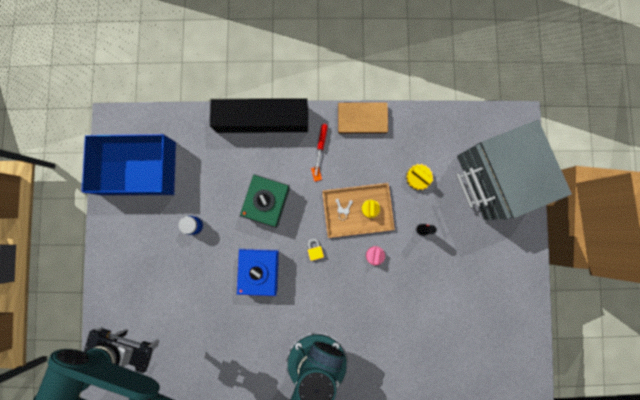

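View pics/side0.png

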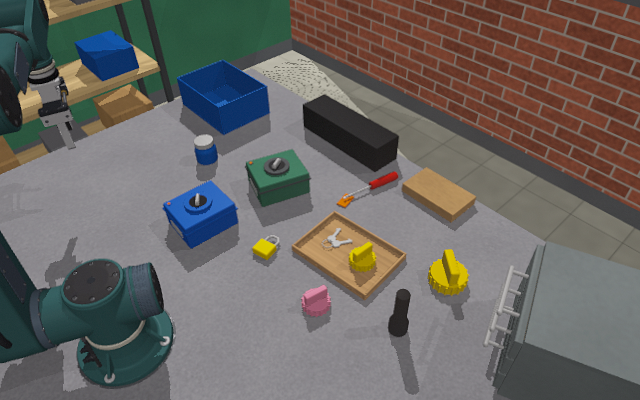

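```bash
python3 -c "
import bench
print([n for n in dir(bench) if n[0]!='_']); print(getattr(bench,'hold_point_z',None))"
```

```text
['IKError', 'calibration', 'close_job', 'get_obs', 'hold_point_z', 'snapshot']
0.0188
```

Top view: cap in the tray at about (371,209), green safe's blade at (264,200), and keys at (344,208). The decoys are the blue safe, the pink cap and the bigger yellow cap outside the tray.

```bash
cat > h.py <<'E'
import numpy as np, cv2
from scipy.spatial.transform import Rotation as R
from bench import *
def cam(name,obs=None):
    c=calibration(name)
    if name=="wrist":
        o=obs; T=np.eye(4); T[:3,:3]=R.from_euler('xyz',o['ee_rot']).as_matrix(); T[:3,3]=o['tool_pos']
        M=T@c['tool_from_camera']; return c,M[:3,3],M[:3,:3]
    return c,np.array(c['eye']),R.from_euler('xyz',c['orientation']).as_matrix()
def back(name,uv,z,obs=None):
    c,e,Rm=cam(name,obs); K=c['camera_matrix']
    d=(np.array(uv,float)-K[:2,2])/[K[0,0],K[1,1]]
    p=d.copy()
    for _ in range(20): p=d/(1+c['k1']*(p@p))
    r=Rm@np.array([p[0],-p[1],-1]); return e+r*(z-e[2])/r[2]
def proj(name,X,obs=None):
    c,e,Rm=cam(name,obs); K=c['camera_matrix']
    q=Rm.T@(np.array(X)-e); p=np.array([q[0],-q[1]])/-q[2]
    p=p*(1+c['k1']*(p@p)); return p*[K[0,0],K[1,1]]+K[:2,2]
def state():
    o=get_obs(); print("t",round(o['time'],2),"pos",o['tool_pos'].round(4),"rot",o['ee_rot'].round(4),"F",o['wrist_force'].round(1),"M",o['wrist_torque'].round(2),"w",round(o['width'],4),"q",o['joint_positions'].round(2)); return o
E
python3 - <<'E'
from h import *
print("cap",back("top",(371,209),.05),back("side",(363,250),.058))
print("blade",back("top",(264,200),.095),back("side",(279,160),.097))
im=cv2.imread("pics/top0.png");a=cv2.resize(im[165:255,225:405],None,fx=4,fy=4,interpolation=cv2.INTER_CUBIC)
cv2.imwrite("pics/c1.png",a)
E
```

```text
cap [ 0.54183677 -0.19369377  0.05      ] [ 0.54091689 -0.19913779  0.058     ]
blade [0.57143126 0.17367369 0.095     ] [0.58148969 0.17728486 0.097     ]
```

View pics/c1.png

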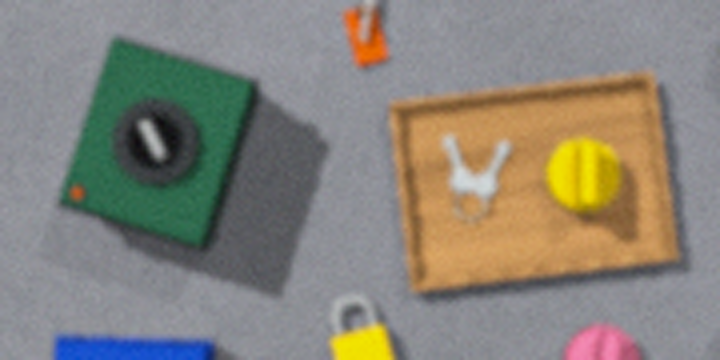

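```bash
cat >> h.py <<'E'
def plan(target,yaw=None):
    o=state(); Rm=R.from_euler('xyz',o['ee_rot']).as_matrix()
    print("shift cm (tool)",(100*Rm.T@(np.array(target)-o['tool_pos'])).round(2))
    if yaw is not None:
        g=R.from_euler('xyz',[np.pi,0,yaw]).as_matrix(); print("rotvec",R.from_matrix(Rm.T@g).as_rotvec().round(4))
E
python3 -c "
from h import *
plan([.575,.175,.22],np.pi)"
```

```text
t 0.1 pos [0.1486 0.529  0.2045] rot [-3.1397e+00 -2.0000e-04  2.8678e+00] F [-0.2  0.3 -0.5] M [-0.01  0.01 -0.01] w 0.0938 q [ 1.19  0.09  1.37 -0.    1.68 -0.1 ]
shift cm (tool) [-50.63 -22.56  -1.52]
rotvec [-0.0019 -0.0004 -0.2738]
```

>>> step_arm(
  increments="-3.4 -1.5 -0.1 0 0 0;-3.4 -1.5 -0.1 0 0 0;-3.4 -1.5 -0.1 0 0 0;-3.4 -1.5 -0.1 0 0 0;-3.4 -1.5 -0.1 0 0 0",
  claw=-1,
)

```text
time: 0.6
tool_pos: [0.2928, 0.4101, 0.21]
ee_rot: [-3.141, -0.0, 2.868]
wrist_force: [-0.8, 0.3, 0.3]
width: 0.0943
```

>>> step_arm(
  increments="-3.4 -1.5 -0.1 0 0 0;-3.4 -1.5 -0.1 0 0 0;-3.4 -1.5 -0.1 0 0 0;-3.4 -1.5 -0.1 0 0 0;-3.4 -1.5 -0.1 0 0 0",
)

```text
time: 1.1
tool_pos: [0.4362, 0.2919, 0.215]
ee_rot: [-3.141, -0.001, 2.868]
wrist_force: [0.3, 0.1, -0.5]
width: 0.0938
```

>>> step_arm(
  increments="-3.4 -1.5 -0.1 0 0 0;-3.4 -1.5 -0.1 0 0 0;-3.4 -1.5 -0.1 0 0 0;-3.4 -1.5 -0.1 0 0 0;-3.0 -1.5 -0.1 0 0 0",
)

```text
time: 1.6
tool_pos: [0.576, 0.1747, 0.2196]
ee_rot: [-3.141, -0.001, 2.867]
wrist_force: [0.1, -0.2, 0.1]
width: 0.0941
```

>>> step_arm(
  increments="0 0 0 0 0 -0.137;0 0 0 0 0 -0.137;0 0 0 0 0 0;0 0 0 0 0 0",
)

```text
time: 2.0
tool_pos: [0.5748, 0.1761, 0.22]
ee_rot: [-3.142, -0.001, 3.139]
wrist_force: [-0.3, 1.0, -0.0]
width: 0.0939
```

```bash
python3 - <<'E'
from h import *
import pickle
o=state(); im=snapshot("wrist")[:,:,::-1]; pickle.dump(o,open("o1.pkl","wb")); cv2.imwrite("pics/w1.png",im)
print(proj("wrist",[.575,.175,.097],o))
cv2.imwrite("pics/w1c.png",cv2.resize(im[50:350,140:540],None,fx=2,fy=2,interpolation=cv2.INTER_CUBIC))
E
```

```text
t 2.0 pos [0.5748 0.1761 0.22  ] rot [-3.1415e+00 -9.0000e-04  3.1391e+00] F [-0.3  1.  -0. ] M [-0.01  0.01  0.01] w 0.0939 q [ 0.2   0.2   1.21  0.    1.73 -1.37]
[321.46224784 192.27518682]
```

View pics/w1c.png

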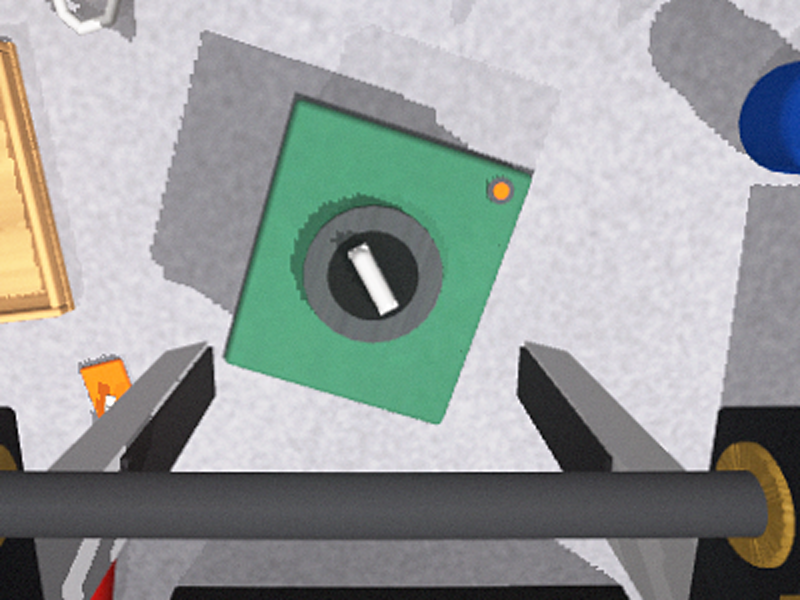

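```bash
python3 - <<'E'
from h import *
import pickle
o=pickle.load(open("o1.pkl","rb")); im=cv2.imread("pics/w1.png")
g=cv2.cvtColor(im,cv2.COLOR_BGR2GRAY); m=np.zeros_like(g); m[165:215,305:350]=(g[165:215,305:350]>130)
# keep only inside the dark disc
c,_=cv2.findContours(m,cv2.RETR_EXTERNAL,cv2.CHAIN_APPROX_NONE)
c=max(c,key=cv2.contourArea); r=cv2.minAreaRect(c); print(r)
P=np.array([back("wrist",p,.095,o)[:2] for p in cv2.boxPoints(r)]); print(P.round(4),P.mean(0))
for i in range(2):
    d=P[i+1]-P[i]; print(np.linalg.norm(d),np.arctan2(d[1],d[0]))
# collar: non-green region
b,gg,rr=[im[:,:,i].astype(int) for i in range(3)]
m=((abs(gg-rr)<15)&(g<150)&(g>75)).astype(np.uint8)
m2=np.zeros_like(m); m2[145:225,285:368]=m[145:225,285:368]
c,_=cv2.findContours(m2,cv2.RETR_EXTERNAL,cv2.CHAIN_APPROX_NONE)
c=max(c,key=cv2.contourArea)[:,0]; W=np.array([back("wrist",p,.083,o)[:2] for p in c])
print("collar",len(c),cv2.minEnclosingCircle(W.astype(np.float32)),W.mean(0),c.min(0),c.max(0))
print("hand:",back("wrist",(326.5,186.5),.083,o),back("wrist",(326.5,189.5),.096,o))
print("pin",back("wrist",(390.5,145.5),.0775,o))
E
```

```text
((326.02862548828125, 189.3025360107422), (35.51487350463867, 10.29532241821289), 61.38954162597656)
[[0.5589 0.1666]
 [0.554  0.1756]
 [0.5861 0.1929]
 [0.5913 0.1837]] [0.572577   0.17970329]
0.0103141403596262 2.072261573815411
0.03645491643117206 0.49408679515092024
collar 193 ((0.5730156898498535, 0.17971312999725342), 0.0365496501326561) [0.57254517 0.17984053] [292 153] [360 220]
hand: [0.57195192 0.18022359 0.083     ] [0.57236864 0.18007236 0.096     ]
pin [0.52986225 0.24645526 0.0775    ]
```

>>> step_arm(
  increments="0.3 -3.7 0.4 0 0 0;0.3 -3.7 0.4 0 0 0;0.3 -3.7 0.4 0 0 0;0.3 -3.7 0.4 0 0 0;0.3 -3.7 0.4 0 0 0",
)

```text
time: 2.55
tool_pos: [0.5596, -0.0098, 0.2005]
ee_rot: [3.142, 0.0, 3.141]
wrist_force: [1.2, 0.5, -0.4]
width: 0.0938
```

>>> step_arm(
  increments="0.4 -3.7 0.4 0 0 0;0.4 -3.7 0.4 0 0 0;0.4 -3.7 0.4 0 0 0;0.4 -3.7 0.4 0 0 0;0.4 -3.7 0.4 0 0 0",
)

```text
time: 3.05
tool_pos: [0.5398, -0.1949, 0.1805]
ee_rot: [-3.142, 0.0, 3.141]
wrist_force: [0.4, 0.0, 0.3]
width: 0.0941
```

>>> step_arm(
  increments="0 0 0 0 0 0;0 0 0 0 0 0",
)

```text
time: 3.25
tool_pos: [0.5399, -0.1939, 0.1803]
ee_rot: [3.141, -0.0, 3.139]
wrist_force: [-0.4, 0.0, 0.5]
width: 0.0941
```

```bash
python3 - <<'E'
from h import *
import pickle
o=state(); im=snapshot("wrist")[:,:,::-1]; pickle.dump(o,open("o2.pkl","wb")); cv2.imwrite("pics/w2.png",im)
print(proj("wrist",[.541,-.196,.058],o))
cv2.imwrite("pics/w2c.png",cv2.resize(im[90:290,220:420],None,fx=3,fy=3,interpolation=cv2.INTER_CUBIC))
E
```

```text
t 3.25 pos [ 0.5399 -0.1939  0.1803] rot [ 3.1405e+00 -3.0000e-04  3.1394e+00] F [-0.4  0.   0.5] M [ 0.01 -0.01 -0.01] w 0.0941 q [-0.44  0.15  1.36  0.    1.64 -2.01]
[320.3760401  193.24595972]
```

View pics/w2c.png

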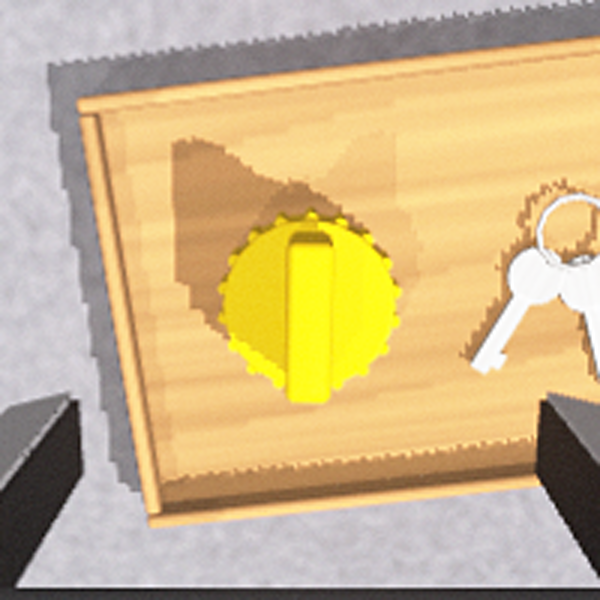

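```bash
python3 - <<'E'
from h import *
import pickle
o=pickle.load(open("o2.pkl","rb"))
f=lambda u,v,z: back("wrist",(220+u/3,90+v/3),z,o)
A,B=f(310.5,241,.058),f(309,403,.058); print(A,B,(A+B)/2,np.linalg.norm(A-B),np.arctan2(*(A-B)[1::-1]))
im=cv2.imread("pics/w2.png").astype(int); b,g,r=im[...,0],im[...,1],im[...,2]
m=((r>170)&(g>150)&(b<40)).astype(np.uint8); c,_=cv2.findContours(m,cv2.RETR_EXTERNAL,cv2.CHAIN_APPROX_NONE); c=max(c,key=cv2.contourArea)
W=np.array([back("wrist",p,.028,o)[:2] for p in c[:,0]]); print(W.min(0),W.max(0),"y mid",(W.min(0)+W.max(0))/2)
m=((r>240)&(g>235)&(b<60)).astype(np.uint8)
for v in range(165,228,8):
    u=np.where(m[v,290:360])[0]+290; print(v,u.min() if len(u) else None,u.max() if len(u) else None,end=' | ')
print("key tip",f(470,370,.008))
q=(A+B)/2; plan([q[0],q[1],.032])
E
```

```text
[ 0.51782339 -0.19285396  0.058     ] [ 0.57380997 -0.19339329  0.058     ] [ 0.54581668 -0.19312363  0.058     ] 0.05598917545132115 3.131959770160971
[ 0.51115783 -0.22650939] [ 0.58235487 -0.16145022] y mid [ 0.54675635 -0.1939798 ]
165 326 332 | 173 318 343 | 181 317 349 | 189 317 351 | 197 317 352 | 205 296 348 | 213 303 341 | 221 316 329 | key tip [ 0.57702832 -0.12943126  0.008     ]
t 3.3 pos [ 0.5402 -0.1932  0.1805] rot [3.1407e+00 2.0000e-04 3.1412e+00] F [ 0.4 -0.4 -0.1] M [ 0.02  0.02 -0.01] w 0.0942 q [-0.44  0.15  1.36  0.    1.64 -2.01]
shift cm (tool) [-5.600e-01 -1.000e-02  1.485e+01]
```

>>> step_arm(
  increments="-0.28 0 3 0 0 0;-0.28 0 3 0 0 0;0 0 3 0 0 0;0 0 2.5 0 0 0;0 0 1.5 0 0 0",
  claw=0,
)

```text
time: 3.8
tool_pos: [0.545, -0.1915, 0.0483]
ee_rot: [3.14, -0.003, -3.139]
wrist_force: [-0.8, -0.1, 0.2]
width: 0.0578
```

>>> step_arm(
  increments="0 0 1 0 0 0.008;0 0 0.7 0 0 0;0 0 0 0 0 0;0 0 0 0 0 0;0 0 0 0 0 0",
)

```text
time: 4.3
tool_pos: [0.5466, -0.1943, 0.0348]
ee_rot: [-3.141, 0.002, 3.134]
wrist_force: [0.3, 0.3, -0.2]
width: 0.0472
```

>>> step_arm(
  increments="0 0 0 0 0 0;0 0 0 0 0 0;0 0 0 0 0 0;0 0 0 0 0 0;0 0 0 0 0 0",
  claw=1,
)

```text
time: 4.8
tool_pos: [0.5457, -0.1939, 0.0335]
ee_rot: [3.142, 0.0, 3.134]
wrist_force: [-0.6, 0.2, -0.5]
width: 0.0158
```

>>> step_arm(
  increments="0 0 -1 0 0 0;0 0 -2 0 0 0;0 0 -3 0 0 0;0 0 -3 0 0 0;0 0 -3 0 0 0",
)

```text
time: 5.3
tool_pos: [0.5456, -0.1938, 0.1552]
ee_rot: [3.142, 0.0, 3.134]
wrist_force: [0.6, 0.3, -1.2]
width: 0.0158
```

>>> step_arm(
  increments="0 0 -1 0 0 0;0 0 0 0 0 0;0 0 0 0 0 0",
)

```text
time: 5.6
tool_pos: [0.5451, -0.1936, 0.1621]
ee_rot: [3.141, -0.002, 3.134]
wrist_force: [-0.8, 0.0, -1.2]
width: 0.0159
```

```bash
python3 - <<'E'
from h import *
import pickle
o=state(); im=snapshot("wrist")[:,:,::-1]; pickle.dump(o,open("o3.pkl","wb")); cv2.imwrite("pics/w3.png",im)
cv2.imwrite("pics/w3c.png",cv2.resize(im[150:400,170:470],None,fx=2.4,fy=2.4,interpolation=cv2.INTER_CUBIC))
plan([.573,.1798,.165],3.1416+.494)
E
```

```text
t 5.6 pos [ 0.5451 -0.1936  0.1621] rot [ 3.1406e+00 -1.9000e-03  3.1338e+00] F [-0.8  0.  -1.2] M [-0.01 -0.06 -0.03] w 0.0159 q [-0.44  0.16  1.37  0.    1.61 -2.  ]
t 5.65 pos [ 0.5447 -0.1934  0.1613] rot [ 3.14   -0.0033  3.1338] F [ 0.2  0.2 -0.8] M [ 0.04 -0.04 -0.  ] w 0.0158 q [-0.44  0.16  1.37  0.    1.61 -2.  ]
shift cm (tool) [-2.53 37.35 -0.32]
rotvec [ 0.0024 -0.0028 -0.5018]
```

View pics/w3c.png

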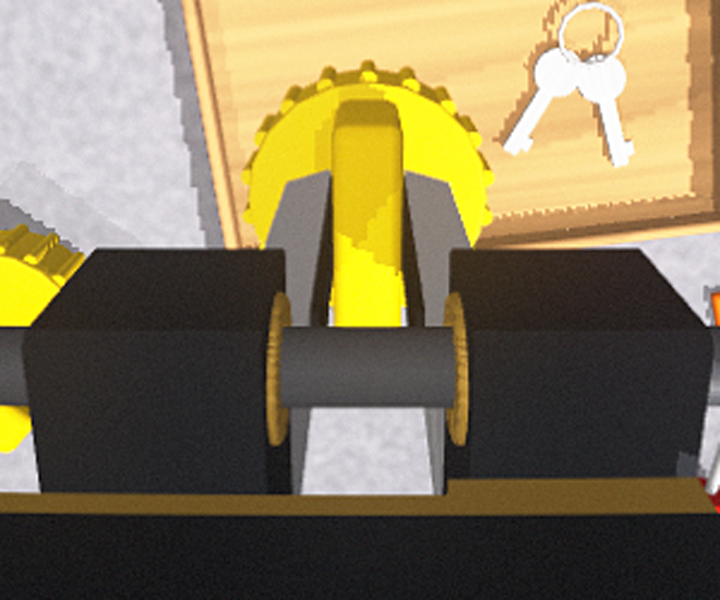

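```bash
python3 - <<'E'
from h import *
import pickle
def edge(n,zf,box):
    o=pickle.load(open(f"o{n}.pkl","rb")); im=cv2.imread(f"pics/w{n}.png").astype(int); b,g,r=im[...,0],im[...,1],im[...,2]
    m=(r>90)&(g>.7*r)&(b<.25*r); x0,x1,y0,y1=box
    v=[(u,y0+np.argmax(m[y0:y1,u])) for u in range(x0,x1)]
    P=np.array([back("wrist",p,zf,o) for p in v]); d=(P-o['tool_pos'])@R.from_euler('xyz',o['ee_rot']).as_matrix()
    print(n,d[:,0].max(),d[np.argmax(d[:,0])], P[:,0].min(), o['tool_pos'])
    return d
edge(2,.006,(305,345,140,200)); d=edge(3,.1621-.0275,(295,355,160,215))
E
```

```text
2 0.027235089084175153 [0.02723509 0.00044257 0.17426131] 0.5126000650390161 [ 0.53988307 -0.19393932  0.18025303]
3 0.03253496569747373 [0.03253497 0.00169079 0.02752739] 0.5125169783405238 [ 0.54510772 -0.19360934  0.16206451]
```

>>> step_arm(
  increments="-0.25 3.7 0 0 0 0;-0.25 3.7 0 0 0 0;-0.25 3.7 0 0 0 0;-0.25 3.7 0 0 0 0;-0.25 3.7 0 0 0 0",
)

```text
time: 6.15
tool_pos: [0.5584, -0.0075, 0.161]
ee_rot: [3.141, -0.004, 3.133]
wrist_force: [0.8, 0.6, -0.1]
width: 0.0159
```

>>> step_arm(
  increments="-0.25 3.7 0 0 0 0;-0.25 3.7 0 0 0 0;-0.25 3.7 0 0 0 0;-0.25 3.7 0 0 0 0;-0.25 3.7 0 0 0 0",
)

```text
time: 6.65
tool_pos: [0.5724, 0.1772, 0.1609]
ee_rot: [-3.141, -0.004, 3.134]
wrist_force: [-0.0, -0.1, -0.4]
width: 0.016
```

>>> step_arm(
  increments="0 0 0 0 0 -0.125;0 0 0 0 0 -0.125;0 0 0 0 0 -0.125;0 0 0 0 0 -0.125;0 0 0 0 0 0",
)

```text
time: 7.15
tool_pos: [0.5725, 0.1757, 0.1609]
ee_rot: [3.14, -0.004, -2.65]
wrist_force: [1.3, 0.4, -0.2]
width: 0.0158
```

>>> step_arm(
  increments="0 0 0 0 0 0;0 0 0 0 0 0;0 0 0 0 0 0",
)

```text
time: 7.45
tool_pos: [0.5735, 0.1758, 0.1631]
ee_rot: [3.141, -0.001, -2.65]
wrist_force: [-0.2, -0.3, -0.2]
width: 0.016
```

```bash
python3 - <<'E'
from h import *
import pickle
o=state(); im=snapshot("wrist")[:,:,::-1]; pickle.dump(o,open("o4.pkl","wb")); cv2.imwrite("pics/w4.png",im)
cv2.imwrite("pics/w4c.png",cv2.resize(im[110:360,170:470],None,fx=2.4,fy=2.4,interpolation=cv2.INTER_CUBIC))
plan([.573,.1798,.160],3.1416+.494)
E
```

```text
t 7.45 pos [0.5735 0.1758 0.1631] rot [ 3.1413e+00 -6.0000e-04 -2.6505e+00] F [-0.2 -0.3 -0.2] M [ 0.07 -0.02 -0.05] w 0.016 q [ 0.2   0.21  1.32  0.    1.62 -1.86]
t 7.5 pos [0.5735 0.1758 0.1633] rot [ 3.1414e+00 -3.0000e-04 -2.6503e+00] F [-0.8  0.3 -0.4] M [ 0.08  0.   -0.  ] w 0.0156 q [ 0.2   0.21  1.32  0.    1.62 -1.86]
shift cm (tool) [-0.14  0.38  0.33]
rotvec [ 0.0002 -0.0003 -0.0027]
```

View pics/w4c.png

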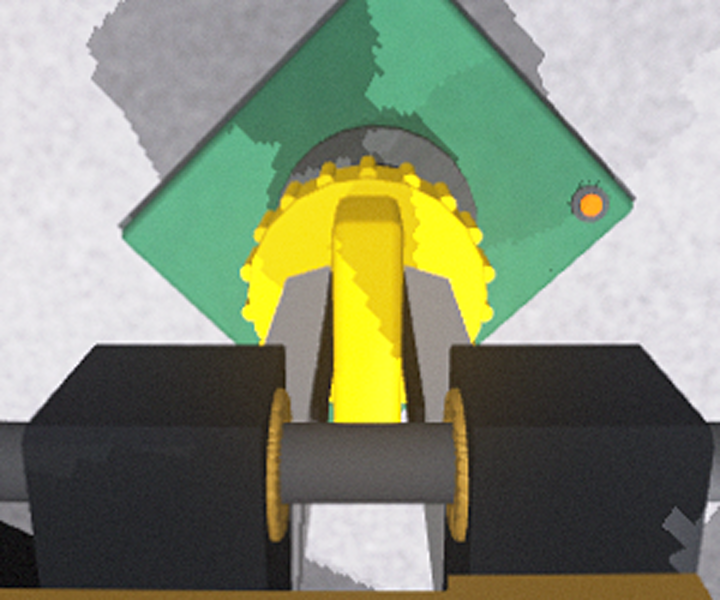

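```bash
python3 - <<'E'
from h import *
import pickle
o=pickle.load(open("o4.pkl","rb"))
print(back("wrist",(170+591/2.4,110+206/2.4),.0775,o))
E
```

```text
[0.52988425 0.24675145 0.0775    ]
```

>>> step_arm(
  increments="-0.14 0.38 1.5 0 0 0;0 0 1 0 0 0;0 0 0 0 0 0;0 0 0 0 0 0;0 0 0 0 0 0",
)

```text
time: 8.0
tool_pos: [0.5732, 0.1799, 0.1387]
ee_rot: [-3.141, 0.0, -2.649]
wrist_force: [-0.9, 0.7, -0.5]
width: 0.0158
```

>>> step_arm(
  increments="0 0 0 0 0 0;0 0 0 0 0 0;0 0 0 0 0 0",
)

```text
time: 8.3
tool_pos: [0.5732, 0.1799, 0.1389]
ee_rot: [-3.141, 0.001, -2.649]
wrist_force: [-0.0, -0.3, -1.4]
width: 0.0161
```

```bash
python3 - <<'E'
from h import *
plan([.573,.1798,.112],3.1416+.494)
E
```

```text
t 8.3 pos [0.5732 0.1799 0.1389] rot [-3.1415e+00  7.0000e-04 -2.6494e+00] F [-0.  -0.3 -1.4] M [ 0.13  0.05 -0.01] w 0.0161 q [ 0.21  0.22  1.35  0.    1.57 -1.85]
shift cm (tool) [0.03 0.   2.69]
rotvec [-0.0001  0.0007 -0.0018]
```

>>> step_arm(
  increments="0 0 0.6 0 0 0;0 0 0.4 0 0 0;0 0 0.3 0 0 0;0 0 0.3 0 0 0;0 0 0 0 0 0",
)

```text
time: 8.8
tool_pos: [0.5726, 0.1798, 0.1216]
ee_rot: [3.141, -0.001, -2.649]
wrist_force: [0.1, 0.1, -0.2]
width: 0.016
```

>>> step_arm(
  increments="0 0 0.2 0 0 0;0 0 0.2 0 0 0;0 0 0 0 0 0",
)

```text
time: 9.1
tool_pos: [0.5729, 0.1799, 0.1182]
ee_rot: [3.141, -0.0, -2.649]
wrist_force: [-0.1, 0.3, -0.6]
width: 0.0161
```

>>> step_arm(
  increments="0 0 0.2 0 0 0;0 0 0.2 0 0 0;0 0 0 0 0 0",
)

```text
time: 9.4
tool_pos: [0.5728, 0.1799, 0.114]
ee_rot: [3.141, -0.001, -2.649]
wrist_force: [0.5, 0.1, 0.1]
width: 0.0155
```

>>> step_arm(
  increments="0 0 0.15 0 0 0;0 0 0.1 0 0 0;0 0 0 0 0 0;0 0 0 0 0 0",
)

```text
time: 9.8
tool_pos: [0.573, 0.1799, 0.112]
ee_rot: [3.142, 0.0, -2.649]
wrist_force: [0.1, 0.6, 0.2]
width: 0.0156
```

>>> step_arm(
  increments="0 0 0.08 0 0 0;0 0 0.05 0 0 0;0 0 0 0 0 0",
)

```text
time: 10.1
tool_pos: [0.573, 0.1799, 0.1106]
ee_rot: [3.141, -0.0, -2.649]
wrist_force: [-1.5, 1.1, -0.2]
width: 0.0156
```

>>> step_arm(
  increments="0 0 0.05 0 0 0;0 0 0 0 0 0;0 0 0 0 0 0",
)

```text
time: 10.4
tool_pos: [0.5731, 0.1799, 0.1105]
ee_rot: [-3.142, 0.0, -2.649]
wrist_force: [0.7, 0.0, 1.0]
width: 0.0161
```

>>> step_arm(
  increments="0 0 0.04 0 0 0;0 0 0 0 0 0",
)

```text
time: 10.6
tool_pos: [0.5731, 0.1799, 0.1105]
ee_rot: [-3.142, 0.001, -2.649]
wrist_force: [-2.1, -0.7, 3.8]
width: 0.0156
```

>>> step_arm(
  increments="0 0 0.04 0 0 0;0 0 0 0 0 0",
)

```text
time: 10.8
tool_pos: [0.5731, 0.1799, 0.1105]
ee_rot: [-3.141, 0.001, -2.649]
wrist_force: [-2.3, -0.9, 6.7]
width: 0.0155
```

```bash
python3 -c "
from h import *
state()"
```

```text
t 10.8 pos [0.5731 0.1799 0.1105] rot [-3.1414e+00  8.0000e-04 -2.6494e+00] F [-2.3 -0.9  6.7] M [-0.05  0.53 -0.02] w 0.0155 q [ 0.21  0.23  1.39  0.    1.51 -1.85]
```

>>> step_arm(
  increments="0 0 0 0 0 0.06;0 0 0 0 0 0.06;0 0 0 0 0 0",
)

```text
time: 11.1
tool_pos: [0.5738, 0.1798, 0.1105]
ee_rot: [-3.141, 0.002, -2.769]
wrist_force: [-1.1, -1.3, 4.7]
width: 0.0159
```

```bash
python3 -c "
from h import *
state()"
```

```text
t 11.1 pos [0.5738 0.1798 0.1105] rot [-3.1407e+00  2.3000e-03 -2.7694e+00] F [-1.1 -1.3  4.7] M [-0.14  0.18  0.07] w 0.0159 q [ 0.21  0.23  1.39 -0.    1.51 -1.73]
```

>>> step_arm(
  increments="0 0 0 0 0 0.06;0 0 0 0 0 0.06;0 0 0 0 0 0",
)

```text
time: 11.4
tool_pos: [0.5739, 0.1797, 0.1105]
ee_rot: [-3.141, 0.002, -2.889]
wrist_force: [0.3, -0.8, 5.7]
width: 0.0157
```

```bash
python3 -c "
from h import *
state()"
```

```text
t 11.4 pos [0.5739 0.1797 0.1105] rot [-3.1410e+00  2.3000e-03 -2.8891e+00] F [ 0.3 -0.8  5.7] M [-0.12  0.19  0.02] w 0.0157 q [ 0.21  0.23  1.39 -0.    1.51 -1.61]
```

>>> step_arm(
  increments="0 0 0 0 0 0.04;0 0 0 0 0 0.04;0 0 0 0 0 0",
)

```text
time: 11.7
tool_pos: [0.5738, 0.1797, 0.1105]
ee_rot: [-3.141, 0.002, -2.969]
wrist_force: [-0.8, -1.4, 4.7]
width: 0.0159
```

```bash
python3 -c "
from h import *
state()"
```

```text
t 11.7 pos [0.5738 0.1797 0.1105] rot [-3.1412e+00  2.3000e-03 -2.9687e+00] F [-0.8 -1.4  4.7] M [-0.12  0.17  0.07] w 0.0159 q [ 0.21  0.23  1.39 -0.    1.51 -1.53]
```

>>> step_arm(
  increments="0 0 0 0 0 0.04;0 0 0 0 0 0.04;0 0 0 0 0 0",
)

```text
time: 12.0
tool_pos: [0.5738, 0.1797, 0.1105]
ee_rot: [-3.141, 0.002, -3.049]
wrist_force: [-1.4, -1.4, 5.4]
width: 0.0158
```

```bash
python3 -c "
from h import *
state()"
```

```text
t 12.0 pos [0.5738 0.1797 0.1105] rot [-3.1413e+00  2.3000e-03 -3.0488e+00] F [-1.4 -1.4  5.4] M [-0.25  0.2   0.02] w 0.0158 q [ 0.21  0.23  1.39 -0.    1.51 -1.45]
```

>>> step_arm(
  increments="0 0 0 0 0 0.04;0 0 0 0 0 0.04;0 0 0 0 0 0",
)

```text
time: 12.3
tool_pos: [0.5739, 0.1797, 0.1105]
ee_rot: [-3.141, 0.002, -3.129]
wrist_force: [-0.1, -0.8, 6.0]
width: 0.0159
```

```bash
python3 -c "
from h import *
state()"
```

```text
t 12.3 pos [0.5739 0.1797 0.1105] rot [-3.1415e+00  2.4000e-03 -3.1287e+00] F [-0.1 -0.8  6. ] M [-0.16  0.13  0.01] w 0.0159 q [ 0.21  0.23  1.39 -0.    1.51 -1.37]
```

>>> step_arm(
  increments="0 0 0 0 0 0.04;0 0 0 0 0 0.04;0 0 0 0 0 0",
)

```text
time: 12.6
tool_pos: [0.5739, 0.1797, 0.1105]
ee_rot: [3.142, 0.002, 3.075]
wrist_force: [-0.2, -1.6, 6.1]
width: 0.0158
```

```bash
python3 -c "
from h import *
state()"
```

```text
t 12.6 pos [0.5739 0.1797 0.1105] rot [3.1415e+00 2.4000e-03 3.0745e+00] F [-0.2 -1.6  6.1] M [-0.18  0.16  0.06] w 0.0158 q [ 0.21  0.23  1.39 -0.    1.51 -1.29]
```

>>> step_arm(
  increments="0 0 0 0 0 0.04;0 0 0 0 0 0.04;0 0 0 0 0 0",
)

```text
time: 12.9
tool_pos: [0.5739, 0.1797, 0.1106]
ee_rot: [3.141, 0.002, 2.994]
wrist_force: [0.2, -1.2, 5.4]
width: 0.0156
```

```bash
python3 -c "
from h import *
state()"
```

```text
t 12.9 pos [0.5739 0.1797 0.1106] rot [3.1414e+00 2.5000e-03 2.9945e+00] F [ 0.2 -1.2  5.4] M [-0.23  0.2   0.06] w 0.0156 q [ 0.21  0.23  1.39 -0.    1.51 -1.21]
```

>>> step_arm(
  increments="0 0 0 0 0 0.04;0 0 0 0 0 0.04;0 0 0 0 0 0",
)

```text
time: 13.2
tool_pos: [0.5738, 0.1796, 0.1105]
ee_rot: [3.141, 0.002, 2.914]
wrist_force: [-0.1, -1.9, 5.7]
width: 0.0157
```

```bash
python3 -c "
from h import *
state()"
```

```text
t 13.2 pos [0.5738 0.1796 0.1105] rot [3.1413e+00 2.3000e-03 2.9144e+00] F [-0.1 -1.9  5.7] M [-0.26  0.15  0.  ] w 0.0157 q [ 0.21  0.23  1.39 -0.    1.51 -1.13]
```

Still loose at 0.72 rad; continuing the same way.

>>> step_arm(
  increments="0 0 0 0 0 0.04;0 0 0 0 0 0.04;0 0 0 0 0 0",
)

```text
time: 13.5
tool_pos: [0.5739, 0.1796, 0.1105]
ee_rot: [3.141, 0.002, 2.834]
wrist_force: [-0.3, -1.6, 5.5]
width: 0.0159
```

```bash
python3 -c "
from h import *
state()"
```

```text
t 13.5 pos [0.5739 0.1796 0.1105] rot [3.1411e+00 2.3000e-03 2.8345e+00] F [-0.3 -1.6  5.5] M [-0.25  0.13  0.1 ] w 0.0159 q [ 0.21  0.23  1.39 -0.    1.51 -1.05]
```

>>> step_arm(
  increments="0 0 0 0 0 0.04;0 0 0 0 0 0.04;0 0 0 0 0 0",
)

```text
time: 13.8
tool_pos: [0.5738, 0.1796, 0.1105]
ee_rot: [3.141, 0.002, 2.754]
wrist_force: [-0.6, -2.8, 4.8]
width: 0.0154
```

```bash
python3 -c "
from h import *
state()"
```

```text
t 13.8 pos [0.5738 0.1796 0.1105] rot [3.1409e+00 2.3000e-03 2.7544e+00] F [-0.6 -2.8  4.8] M [-0.27  0.24  0.06] w 0.0154 q [ 0.21  0.23  1.39 -0.    1.51 -0.97]
```

>>> step_arm(
  increments="0 0 0 0 0 0.04;0 0 0 0 0 0.04;0 0 0 0 0 0",
)

```text
time: 14.1
tool_pos: [0.5739, 0.1796, 0.1105]
ee_rot: [3.141, 0.002, 2.675]
wrist_force: [-0.2, -1.3, 5.2]
width: 0.0158
```

```bash
python3 -c "
from h import *
state()"
```

```text
t 14.1 pos [0.5739 0.1796 0.1105] rot [3.1407e+00 2.3000e-03 2.6745e+00] F [-0.2 -1.3  5.2] M [-0.25  0.23  0.04] w 0.0158 q [ 0.21  0.23  1.39 -0.    1.51 -0.89]
```

>>> step_arm(
  increments="0 0 0 0 0 0.04;0 0 0 0 0 0.04;0 0 0 0 0 0",
)

```text
time: 14.4
tool_pos: [0.5738, 0.1796, 0.1105]
ee_rot: [3.141, 0.002, 2.594]
wrist_force: [-0.8, -1.1, 6.1]
width: 0.0157
```

```bash
python3 -c "
from h import *
state()"
```

```text
t 14.4 pos [0.5738 0.1796 0.1105] rot [3.1406e+00 2.1000e-03 2.5944e+00] F [-0.8 -1.1  6.1] M [-0.26  0.18  0.09] w 0.0157 q [ 0.21  0.23  1.39 -0.    1.51 -0.81]
```

>>> step_arm(
  increments="0 0 0 0 0 0.04;0 0 0 0 0 0.04;0 0 0 0 0 0",
)

```text
time: 14.7
tool_pos: [0.5738, 0.1796, 0.1105]
ee_rot: [3.14, 0.002, 2.514]
wrist_force: [0.2, -1.1, 6.1]
width: 0.016
```

```bash
python3 -c "
from h import *
state()"
```

```text
t 14.7 pos [0.5738 0.1796 0.1105] rot [3.1405e+00 2.0000e-03 2.5144e+00] F [ 0.2 -1.1  6.1] M [-0.26  0.22  0.03] w 0.016 q [ 0.21  0.23  1.39 -0.    1.51 -0.73]
```

>>> step_arm(
  increments="0 0 0 0 0 0.04;0 0 0 0 0 0.04;0 0 0 0 0 0",
)

```text
time: 15.0
tool_pos: [0.5738, 0.1796, 0.1105]
ee_rot: [3.14, 0.002, 2.434]
wrist_force: [-0.4, -0.2, 5.3]
width: 0.0156
```

```bash
python3 -c "
from h import *
state()"
```

```text
t 15.0 pos [0.5738 0.1796 0.1105] rot [3.1403e+00 1.9000e-03 2.4345e+00] F [-0.4 -0.2  5.3] M [-0.25  0.26  0.  ] w 0.0156 q [ 0.21  0.23  1.39 -0.    1.51 -0.65]
```

>>> step_arm(
  increments="0 0 0 0 0 0.04;0 0 0 0 0 0.04;0 0 0 0 0 0",
)

```text
time: 15.3
tool_pos: [0.5738, 0.1796, 0.1105]
ee_rot: [3.14, 0.002, 2.354]
wrist_force: [-0.2, -1.5, 5.1]
width: 0.016
```

```bash
python3 -c "
from h import *
state()"
```

```text
t 15.3 pos [0.5738 0.1796 0.1105] rot [3.1402e+00 1.9000e-03 2.3544e+00] F [-0.2 -1.5  5.1] M [-0.3   0.24  0.1 ] w 0.016 q [ 0.21  0.23  1.39 -0.    1.51 -0.57]
```

>>> step_arm(
  increments="0 0 0 0 0 0.04;0 0 0 0 0 0.04;0 0 0 0 0 0",
)

```text
time: 15.6
tool_pos: [0.5738, 0.1795, 0.1105]
ee_rot: [3.14, 0.002, 2.274]
wrist_force: [-0.4, -2.0, 5.0]
width: 0.0158
```

```bash
python3 -c "
from h import *
state()"
```

```text
t 15.6 pos [0.5738 0.1795 0.1105] rot [3.1401e+00 1.7000e-03 2.2744e+00] F [-0.4 -2.   5. ] M [-0.3   0.28  0.  ] w 0.0158 q [ 0.21  0.23  1.39 -0.    1.51 -0.49]
```

>>> step_arm(
  increments="0 0 0 0 0 0.04;0 0 0 0 0 0.04;0 0 0 0 0 0",
)

```text
time: 15.9
tool_pos: [0.5738, 0.1796, 0.1105]
ee_rot: [3.14, 0.002, 2.194]
wrist_force: [-0.1, -1.3, 5.9]
width: 0.0157
```

```bash
python3 -c "
from h import *
state()"
```

```text
t 15.9 pos [0.5738 0.1796 0.1105] rot [3.1400e+00 1.6000e-03 2.1944e+00] F [-0.1 -1.3  5.9] M [-0.33  0.27  0.02] w 0.0157 q [ 0.21  0.23  1.39 -0.    1.51 -0.41]
```

>>> step_arm(
  increments="0 0 0 0 0 0.04;0 0 0 0 0 0.04;0 0 0 0 0 0",
)

```text
time: 16.2
tool_pos: [0.5738, 0.1796, 0.1105]
ee_rot: [3.14, 0.001, 2.114]
wrist_force: [-0.3, -1.8, 4.4]
width: 0.0156
```

```bash
python3 -c "
from h import *
state()"
```

```text
t 16.2 pos [0.5738 0.1796 0.1105] rot [3.1399e+00 1.5000e-03 2.1144e+00] F [-0.3 -1.8  4.4] M [-0.3   0.23  0.08] w 0.0156 q [ 0.21  0.23  1.39 -0.    1.51 -0.33]
```

>>> step_arm(
  increments="0 0 0 0 0 0.04;0 0 0 0 0 0.04;0 0 0 0 0 0",
)

```text
time: 16.5
tool_pos: [0.5737, 0.1795, 0.1105]
ee_rot: [3.14, 0.001, 2.034]
wrist_force: [0.1, -0.8, 5.5]
width: 0.0159
```

```bash
python3 -c "
from h import *
state()"
```

```text
t 16.5 pos [0.5737 0.1795 0.1105] rot [3.1399e+00 1.3000e-03 2.0344e+00] F [ 0.1 -0.8  5.5] M [-0.28  0.32  0.04] w 0.0159 q [ 0.21  0.23  1.39 -0.    1.51 -0.25]
```

>>> step_arm(
  increments="0 0 0 0 0 0.04;0 0 0 0 0 0.04;0 0 0 0 0 0",
)

```text
time: 16.8
tool_pos: [0.5738, 0.1795, 0.1105]
ee_rot: [3.14, 0.001, 1.954]
wrist_force: [-1.2, -1.0, 5.4]
width: 0.0159
```

```bash
python3 -c "
from h import *
state()"
```

```text
t 16.8 pos [0.5738 0.1795 0.1105] rot [3.1397e+00 1.2000e-03 1.9544e+00] F [-1.2 -1.   5.4] M [-0.29  0.26  0.04] w 0.0159 q [ 0.21  0.23  1.39 -0.    1.51 -0.17]
```

>>> step_arm(
  increments="0 0 0 0 0 0.04;0 0 0 0 0 0.04;0 0 0 0 0 0",
)

```text
time: 17.1
tool_pos: [0.5738, 0.1795, 0.1105]
ee_rot: [3.14, 0.001, 1.874]
wrist_force: [-0.5, -2.0, 5.5]
width: 0.0156
```

```bash
python3 -c "
from h import *
state()"
```

```text
t 17.1 pos [0.5738 0.1795 0.1105] rot [3.1397e+00 1.1000e-03 1.8744e+00] F [-0.5 -2.   5.5] M [-0.32  0.3   0.05] w 0.0156 q [ 0.21  0.23  1.39 -0.    1.51 -0.09]
```

>>> step_arm(
  increments="0 0 0 0 0 0.04;0 0 0 0 0 0.04;0 0 0 0 0 0",
)

```text
time: 17.4
tool_pos: [0.5737, 0.1795, 0.1105]
ee_rot: [3.14, 0.001, 1.794]
wrist_force: [-0.3, -0.7, 5.3]
width: 0.016
```

```bash
python3 -c "
from h import *
state()"
```

```text
t 17.4 pos [0.5737 0.1795 0.1105] rot [3.1397e+00 9.0000e-04 1.7944e+00] F [-0.3 -0.7  5.3] M [-0.33  0.26 -0.03] w 0.016 q [ 0.21  0.23  1.39 -0.    1.51 -0.01]
```

>>> step_arm(
  increments="0 0 0 0 0 0.04;0 0 0 0 0 0.04;0 0 0 0 0 0",
)

```text
time: 17.7
tool_pos: [0.5737, 0.1795, 0.1105]
ee_rot: [3.14, 0.001, 1.714]
wrist_force: [-0.4, -1.3, 5.8]
width: 0.0157
```

```bash
python3 -c "
from h import *
state()"
```

```text
t 17.7 pos [0.5737 0.1795 0.1105] rot [3.1396e+00 7.0000e-04 1.7144e+00] F [-0.4 -1.3  5.8] M [-0.35  0.33  0.02] w 0.0157 q [ 0.21  0.23  1.39 -0.    1.51  0.07]
```

>>> step_arm(
  increments="0 0 0 0 0 0.04;0 0 0 0 0 0.04;0 0 0 0 0 0",
)

```text
time: 18.0
tool_pos: [0.5737, 0.1795, 0.1105]
ee_rot: [3.14, 0.001, 1.635]
wrist_force: [0.0, -1.6, 4.3]
width: 0.0158
```

```bash
python3 -c "
from h import *
state()"
```

```text
t 18.0 pos [0.5737 0.1795 0.1105] rot [3.1396e+00 6.0000e-04 1.6347e+00] F [ 0.  -1.6  4.3] M [-0.37  0.25  0.15] w 0.0158 q [ 0.21  0.23  1.39 -0.    1.51  0.15]
```

>>> step_arm(
  increments="0 0 0 0 0 0.04;0 0 0 0 0 0.04;0 0 0 0 0 0",
)

```text
time: 18.3
tool_pos: [0.5737, 0.1795, 0.1105]
ee_rot: [3.139, 0.001, 1.556]
wrist_force: [-1.0, -1.0, 5.8]
width: 0.0159
```

```bash
python3 -c "
from h import *
state()"
```

```text
t 18.3 pos [0.5737 0.1795 0.1105] rot [3.1394e+00 7.0000e-04 1.5561e+00] F [-1.  -1.   5.8] M [-0.41  0.32  0.63] w 0.0159 q [ 0.21  0.23  1.39 -0.    1.51  0.22]
```

>>> step_arm(
  increments="0 0 0 0 0 0.04;0 0 0 0 0 0.04;0 0 0 0 0 0",
)

```text
time: 18.6
tool_pos: [0.5737, 0.1797, 0.1105]
ee_rot: [3.139, 0.0, 1.475]
wrist_force: [-1.1, -2.0, 5.9]
width: 0.0159
```

```bash
python3 -c "
from h import *
state()"
```

```text
t 18.6 pos [0.5737 0.1797 0.1105] rot [3.1394e+00 1.0000e-04 1.4753e+00] F [-1.1 -2.   5.9] M [-0.32  0.32  0.11] w 0.0159 q [ 0.21  0.23  1.39 -0.    1.51  0.31]
```

Torque went to 0.63 N m and then fell to about 0.1, so the first click is half-way. I'll turn on by 0.1 rad to complete it.

>>> step_arm(
  increments="0 0 0 0 0 0.04;0 0 0 0 0 0.04;0 0 0 0 0 0",
)

```text
time: 18.9
tool_pos: [0.5738, 0.1797, 0.1105]
ee_rot: [3.139, -0.0, 1.394]
wrist_force: [-0.0, -2.5, 6.1]
width: 0.0156
```

```bash
python3 -c "
from h import *
state()"
```

```text
t 18.9 pos [0.5738 0.1797 0.1105] rot [ 3.1394e+00 -4.0000e-04  1.3942e+00] F [-0.  -2.5  6.1] M [-0.23  0.28 -0.03] w 0.0156 q [ 0.21  0.23  1.39 -0.    1.51  0.39]
```

>>> step_arm(
  increments="0 0 0 0 0 0.02;0 0 0 0 0 0;0 0 0 0 0 0",
)

```text
time: 19.2
tool_pos: [0.5737, 0.1797, 0.1105]
ee_rot: [3.139, -0.0, 1.375]
wrist_force: [-0.3, -1.2, 5.5]
width: 0.0155
```

```bash
python3 - <<'E'
from h import *
o=state(); im=snapshot("wrist")[:,:,::-1]
import pickle; pickle.dump(o,open("o5.pkl","wb")); cv2.imwrite("pics/w5.png",im)
print("pin expected at",proj("wrist",[.5299,.2466,.0775],o))
E
```

```text
t 19.2 pos [0.5737 0.1797 0.1105] rot [ 3.1395e+00 -2.0000e-04  1.3754e+00] F [-0.3 -1.2  5.5] M [-0.34  0.32  0.14] w 0.0155 q [ 0.21  0.23  1.39 -0.    1.51  0.4 ]
pin expected at [240.48913025 138.66530478]
```

>>> step_arm(
  increments="0 0 -0.05 0 0 0;0 0 0 0 0 0",
)

```text
time: 19.45
tool_pos: [0.5737, 0.1797, 0.1105]
ee_rot: [3.14, -0.0, 1.375]
wrist_force: [-0.2, -1.8, 5.0]
width: 0.0159
```

>>> step_arm(
  increments="0 0 0 0 0 0;0 0 0 0 0 0;0 0 0 0 0 0;0 0 0 0 0 0;0 0 0 0 0 0",
  claw=0,
)

```text
time: 19.95
tool_pos: [0.5728, 0.1799, 0.1094]
ee_rot: [-3.141, 0.0, 1.374]
wrist_force: [-0.2, -0.3, 0.2]
width: 0.0465
```

>>> step_arm(
  increments="0 0 -0.5 0 0 0;0 0 -1.5 0 0 0;0 0 -3 0 0 0;0 0 -3 0 0 0;0 0 -3 0 0 0",
)

```text
time: 20.45
tool_pos: [0.5732, 0.18, 0.2227]
ee_rot: [3.14, -0.001, 1.374]
wrist_force: [-0.5, 0.3, -0.2]
width: 0.0471
```

>>> step_arm(
  increments="0 0 0 0 0 0;0 0 0 0 0 0;0 0 0 0 0 0",
)

```text
time: 20.75
tool_pos: [0.5724, 0.1798, 0.2186]
ee_rot: [-3.139, 0.001, 1.374]
wrist_force: [0.6, 0.7, 0.4]
width: 0.0472
```

```bash
python3 - <<'E'
from h import *
import pickle
o=state(); im=snapshot("wrist")[:,:,::-1]; pickle.dump(o,open("o6.pkl","wb")); cv2.imwrite("pics/w6.png",im)
print([proj("wrist",[.5299,.2466,z],o) for z in (.0775,.079,.0805)], proj("wrist",[.573,.1798,.135],o))
cv2.imwrite("pics/w6c.png",cv2.resize(im[50:300,170:470],None,fx=2.4,fy=2.4,interpolation=cv2.INTER_CUBIC))
E
```

```text
t 20.75 pos [0.5724 0.1798 0.2186] rot [-3.1395e+00  8.0000e-04  1.3738e+00] F [0.6 0.7 0.4] M [-0.1   0.09  0.04] w 0.0472 q [0.21 0.2  1.22 0.   1.73 0.41]
[array([269.57453147, 133.03833912]), array([269.32333553, 133.08835904]), array([269.06978685, 133.13885031])] [323.74651779 201.35223028]
```

View pics/w6c.png

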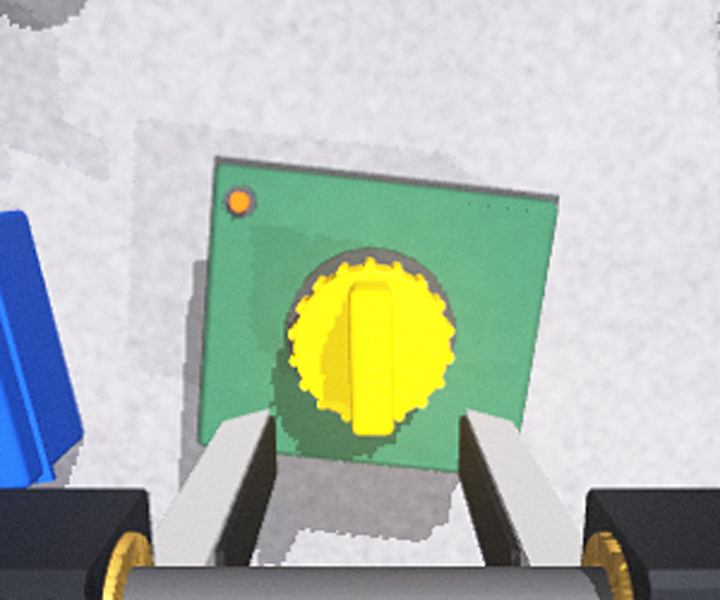

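```bash
python3 -c "
from h import *
plan([.25,.47,.27])"
```

```text
t 20.8 pos [0.5722 0.1797 0.218 ] rot [-3.1385e+00  1.2000e-03  1.3738e+00] F [ 0.  -1.3  0.7] M [-0.03 -0.   -0.  ] w 0.0467 q [0.21 0.2  1.22 0.   1.73 0.41]
shift cm (tool) [ 22.16 -37.3   -5.11]
```

>>> step_arm(
  increments="1.8 -3.1 -0.8 0 0 0;1.8 -3.1 -0.8 0 0 0;1.8 -3.1 -0.8 0 0 0;1.8 -3.1 -0.8 0 0 0;1.8 -3.1 -0.8 0 0 0",
)

```text
time: 21.3
tool_pos: [0.4369, 0.2989, 0.2583]
ee_rot: [-3.139, 0.002, 1.373]
wrist_force: [0.9, 0.9, 0.9]
width: 0.0468
```

>>> step_arm(
  increments="1.8 -3.1 -0.4 0 0 0;1.8 -3.1 -0.4 0 0 0;1.8 -3.1 0 0 0 0;1.8 -3.1 0 0 0 0;1.8 -3.1 0 0 0 0",
)

```text
time: 21.8
tool_pos: [0.3026, 0.4174, 0.2662]
ee_rot: [-3.14, 0.003, 1.374]
wrist_force: [-0.0, -1.1, 0.1]
width: 0.0468
```

```bash
python3 - <<'E'
from h import *
state()
ims=[snapshot("side")[:,:,::-1] for _ in range(6)]
cv2.imwrite("pics/side1.png",ims[0])
def cen(im):
    a=im[152:170,240:262].astype(float); w=np.clip(a[...,2]-a[...,1]-10,0,None)   # red minus green
    v,u=np.mgrid[152:170,240:262]; return np.array([(w*u).sum()/w.sum(),(w*v).sum()/w.sum(),w.sum()])
print("before",cen(cv2.imread("pics/side0.png"))); print("after",np.array([cen(i) for i in ims]).round(2))
print([proj("side",[.5299,.2466,z]).round(2) for z in (.0775,.079,.0805)])
m=np.hstack([cv2.resize(i[120:230,150:330],None,fx=2.2,fy=2.2,interpolation=cv2.INTER_CUBIC) for i in (cv2.imread("pics/side0.png"),ims[0])]); cv2.imwrite("pics/cmp.png",m)
E
```

```text
t 21.8 pos [0.3026 0.4174 0.2662] rot [-3.1400e+00  2.5000e-03  1.3737e+00] F [-0.  -1.1  0.1] M [-0.07  0.07  0.04] w 0.0468 q [0.83 0.01 1.33 0.   1.8  1.03]
before [250.19543147 162.34771574 394.        ]
after [[250.35 162.12 433.  ]
 [250.34 162.12 434.  ]
 [250.34 162.13 438.  ]
 [250.34 162.12 438.  ]
 [250.34 162.13 438.  ]
 [250.35 162.12 438.  ]]
[array([250.87, 162.1 ]), array([250.8, 161.7]), array([250.74, 161.29])]
```

View pics/cmp.png

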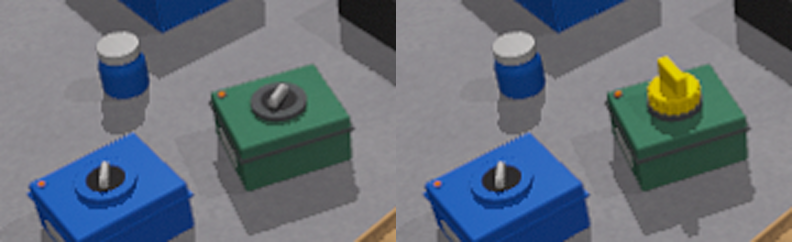

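```bash
python3 - <<'E'
from h import *
def cen(im,x0,x1,y0,y1):
    a=im[y0:y1,x0:x1].astype(float); w=np.clip(a[...,2]-a[...,1]-10,0,None); v,u=np.mgrid[y0:y1,x0:x1]; return (w*u).sum()/w.sum(),(w*v).sum()/w.sum(),w.sum()
for n in (0,1): print(cen(cv2.imread(f"pics/side{n}.png"),162,178,195,212))
a,b=[cv2.imread(f"pics/side{n}.png")[158:167,246:255].astype(int) for n in (0,1)]
print((a[...,2]-a[...,1]));print(b[...,2]-b[...,1])
E
```

```text
(np.float64(168.30941704035874), np.float64(202.95515695067266), np.float64(446.0))
(np.float64(168.3118040089087), np.float64(202.9532293986637), np.float64(449.0))
[[  4   3   2   3   3   2   4   3   5]
 [  3   4   4   3   3   4   2  -8 -17]
 [  4   4   2  -6 -17 -26 -36 -44 -50]
 [ -8 -16 -28  -3  27  19 -20 -55 -60]
 [-31 -48 -29  54  90  83  18 -46 -59]
 [-38 -54 -28  47  76  70   8 -42 -59]
 [-26 -48 -51 -17   8 -12 -50 -55 -58]
 [-17 -40 -54 -57 -53 -54 -60 -57 -58]
 [-13 -30 -49 -58 -59 -56 -56 -57 -57]]
[[  4   2   2   3   3   2   3   3   4]
 [  3   3   3   4   3   4   1  -7 -16]
 [  3   4   3  -6 -18 -28 -36 -44 -50]
 [ -7 -16 -28  -4  46  63   3 -56 -59]
 [-31 -46 -43  43  88  86  27 -46 -60]
 [-37 -54 -36  37  75  58   9 -42 -60]
 [-26 -50 -50 -24   4 -16 -50 -53 -56]
 [-18 -40 -54 -57 -53 -54 -59 -57 -54]
 [-12 -33 -48 -59 -58 -58 -56 -56 -55]]
```

The blue safe's pin has not shifted, and the green pin's top has risen about 0.4 px, which is one click. Handing in.

```bash
python3 -c "
from bench import *
print(close_job())"
```

```text
the job is handed in; nothing more can be done
None
```

The yellow cap is on the green safe with its ratchet clicked once, and I've handed the job in at about 22 s; it reports no verdict. I took the smaller yellow cap from the tray, lowered it over the blade until it rested on the collar, and turned it about 2.1 rad clockwise.

- **Pressing:** the vertical force at the wrist stayed under about 7 N in every reading.
- **Click:** the torque rose to 0.63 N m, then fell to about 0.1. I turned a further 0.1 rad to complete the click, then let go.
- **Cap after release:** the wrist picture shows it centred on the collar, with the bar still where I left it, so there was no visible spring-back. I did not measure its final height or tilt separately.
- **Pin:** its top rose about 0.4 px in the side camera, which matches one click. The blue safe's pin, used as a reference, did not shift. The shift is under a pixel, so the torque drop and the lack of spring-back support it.
- **Other things on the table:** I did not measure the padlock, keys, tag, jar, torch, screwdriver or tray again. The arm never came near them, apart from the keys and tray at the pick-up; the keys and tray looked undisturbed in the wrist picture after the lift.

No check failed or disagreed.

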